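# Load a slide tray under the dock's drag spring

## Robot

A 6-joint arm with a two-finger parallel gripper is mounted at the origin on the work surface. World frame = base frame: x ahead of the robot, y to its left, z up, the work surface at z = 0. Lengths are in mm, angles in rad, forces in N, time in s.
With the tool pointing down it reaches from about 325 to 875 mm from the base axis. Payload 4.4 kg.
Tool frame: the origin (TCP) lies on the centre line of the jaws, within the pads' length; the fingertips stand ahead of it and the grasp point (between the pads) lies 6 mm ahead of it (ctrl.tcp_to_tips is the z of the fingertips in the tool frame, in mm); z points along the fingers, y is the line along which they close (so a half turn about z gives the same grasp; the last joint's range is limited). The gripper opens to 85 mm and grips with 20 to 120 N. Pads are 22 mm wide; open, the fingers measure 114 mm over their backs; the gripper's body (76 mm by 85 mm) begins 54 mm behind the grasp point. The pads swing forward as they close: fully open they stand 13 mm farther back than shut.
Start: joints at [-1.379, 0.207, 1.542, -0, 1.393, -0.15], TCP at [192.718, -541.745, 256.282] pointing down, gripper open.
Joint ranges: [-2.73, 2.73], [-0.86, 2.22], [0.23, 2.46], [-1.11, 4.25], [0.08, 2.63], [-2.82, 2.82]. Speed limits (rad/s): [2.79, 2.79, 3.14, 3.14, 3.14, 3.14].

## Interface

Orientations are given as a 3x3 rotation matrix whose columns are the frame's x, y, z axes.
In Python, from plant import ctrl, sensors, optics gives the robot as it stands. Calls block until the motion is done:
- ctrl.move_ptp(position, orientation): joint-space move of the TCP to a pose.
- ctrl.move_l(position, rot=None, vel=150, threshold=None): straight line of the TCP; rot=None keeps the orientation; vel is the mean speed in mm/s. With threshold (N) it stops when the force on the tool has changed by that much, and returns True; else False.
- ctrl.set_joints(angles): joint-space move.
- ctrl.gripper_to(opening, force=None): finger opening in mm; force is the grip in N (None keeps the last); returns when the fingers have stopped.
- ctrl.hold(seconds).
- ctrl.solve_ik(position, orientation): joint angles nearest the present ones, or None.
- sensors.read_state(): the state.
- optics.grab_frame(name): name is "scene" or "side" or "wrist"; returns (picture, depth): 384x512x3 uint8, red, green, blue; 384x512 float32, mm along the optical axis (not along the pixel's ray), 0 where there is no reading.
- optics.camera_params(name): a dict with "mtx" (3x3 intrinsics, pixels), "R" (3x3) and "t" (3): a world point X has camera coordinates R X + t; the wrist camera has in their place "T_tool_cam" (4x4, takes a point from camera to tool coordinates, whose origin is the TCP and whose axes are the flange's). Camera axes: x right, y down, z forward; pixel columns grow to the right and rows downward; lengths in mm; the calibration is good to about 2 mm. The wrist camera is an equidistant fisheye: a pixel r from the principal point sees the ray r / f radians off the axis. A picture is of the moment at which its call begins: read the wrist's pose just before it. camera_params takes no time and is no camera call.
A pose or a line that the arm cannot do raises ctrl.MotionError and nothing moves.
- ctrl.finish_job(): hands the job in; it is judged then, once.
The state is a dict: "t": time; "q": joint angles; "qvel": joint speeds; "tau": joint torques, N m; "eef_pos": TCP position; "eef_rot": TCP orientation; "force": force on the tool from outside, world axes, zero at the start; "wrist_torque": the same for the moment, N m; "grip_width": finger opening in mm; "grasp_force": force on a finger pad.
Only numpy, scipy, OpenCV 4.12 (cv2) and the standard library are available. Lean on these libraries where they do the work, as an engineer would, in place of code of your own. Each camera call takes 0.05 s, during which the arm holds its last target. There are 200 camera calls.

## Task

Load the slide tray into the scanner dock: with closed fingertips press firmly down on the tray's red thumb pad so that the sprung plate under it sinks, and keep it pressed down while you push the tray along the channel, under the blue lips and the brass drag spring, until its nose is fully home against the orange end stop. Then let go and move clear: the tray must stay home. Only press and push it, never pick it up or tip it, and leave the bottles, beaker, jar and slide box where they stand.

Things in the scene. Friction and masses are not known exactly. Their poses are not given: they have to be found in the camera images.
- dock: Fixed white loading dock, 253 x 130 mm. Origin on the table surface; +x is the loading direction along the channel, z up. In its frame (mm): channel 80 wide (y -40 to 40) between walls 8 thick, 34 high; rear end (x = -140) open; bottom = black sprung lift plate from x = -135 to 25, then a fixed floor at height 16 to the orange end stop at x = 107. A steel bridge crosses at x = 27 to 43, height 46 to 52.
- dock_mouth (a point): Centre of the mouth (dock x = 27, y = 0, height 26 mm = tray top when fully down). From here on two blue lips reach 9 mm inwards from the walls over the channel, underside at height 31 mm at the mouth, tapering in 20 mm to 28 mm, top 34 to 36 mm. The tray's top, 38 mm high at rest, must be pressed down at least 7 mm here (9 to 12 is better) to get in.
- end_stop (a point): Middle of the orange end stop's face: dock x = 107, y = 0, height 21 mm. Home: the tray's nose touches it, the tray's origin at dock x = 42 mm and its thumb pad's middle at dock x = -3 mm.
- lift_plate (a joint): How far the black lift plate has sunk, in m: 0 = up (top at height 28 mm), 0.012 = fully down (16 mm, level with the fixed floor). Under the tray it starts to sink at about 5 N of finger pressure, takes about 9 N at 7 mm and 12 N at full depth, and rises when let go. With the tray home the lips keep it down near 0.010.
- drag_spring: Brass leaf spring, 38 x 11 mm, hinged under the bridge in mid-channel (origin at the hinge), sloping down in the loading direction to its tip at dock x = 72 mm, height 22 mm. The tray's nose (top at 26 mm) lifts it as it slides under; it then bears on the tray with about 5 N and holds it by friction.
- tray: Loose aluminium tray, 130 (x) x 76 (y) x 10 mm, 0.15 kg, two glass slides in front. Origin: centre of underside; x to the nose (loading direction), z up. Starts in the channel on the raised lift plate (underside at 28 mm), nose 5 to 25 mm short of the mouth. Rear, x = -65 to -25: flat red thumb pad; before it a red rib to push against, 60 wide, 8 high, x = -25 to -19.
- thumb_pad (a point): Middle of the thumb pad's top face: tray x = -45 mm, z = 10 mm, 20 mm behind the rib. 38 mm above the table at the start, 26 mm when pressed fully down.
- dropper_bottle_1: Amber dropper bottle with a red bulb, 38 mm across, 87 mm high, standing beside the dock on its left (+y) side. Origin under its centre. Leave alone.
- dropper_bottle_2: The same kind of bottle, on the table to the right. Leave alone.
- beaker: Glass beaker, 56 mm across, 70 mm high, standing beside the dock on its right (-y) side. Origin under its centre. Leave alone.
- water_bottle_1: Clear water bottle, green label, 60 mm across, 190 mm high, to the left. Leave alone.
- water_bottle_2: Another such water bottle, to the left. Leave alone.
- slide_box: Shut blue slide box, 92 x 172 x 35 mm, to the right. Leave alone.
- stain_jar: White lidded stain jar, 64 mm across, 76 mm high, to the left. Leave alone.
Not all that is in view belongs to the job. Of the things that look like the tray, the smallest one is meant.

How it is judged:
By the outcome, as a careful person would: the job done as asked, in the order asked, and still so for the second after the job is handed in, with the robot touching nothing.
It also fails if it takes over 38 s, if anything falls off the work surface, if the arm or the gripper's body presses on something with over 40 N, if the wrist force passes 120 N, or if a joint passes its speed limit or range.

## Working session

There is one attempt and no reset: what is moved stays moved. The work goes in short steps, each a Python script; the robot and the scene stay as the last script left them, time stands still between calls to the robot, and variables do not carry over. Pictures are saved under pics/ and viewed, at most 10 in all, crops included, and the job is handed in when it is done.

```bash
ls; mkdir -p pics; python3 - <<'E'
from plant import ctrl, sensors, optics
import cv2, numpy as np
print(ctrl.tcp_to_tips, sensors.read_state()['t'])
for n in ("scene","side"):
    p,d=optics.grab_frame(n); cv2.imwrite(f"pics/{n}.png",p[:,:,::-1]); np.savez(f"{n}.npz",p=p,d=d)
    c=optics.camera_params(n); print(n,c["mtx"].tolist(),(-c["R"].T@c["t"]).round(), (d>0).mean())
a=cv2.imread("pics/scene.png");b=cv2.imread("pics/side.png")
cv2.imwrite("pics/both0.png",cv2.resize(a,(800,600)));cv2.imwrite("pics/both1.png",cv2.resize(b,(800,600)))
E
```

```text
pics
25.0 0.0
scene [[355.07315238078445, 0.0, 249.77399140210375], [0.0, 355.07315238078445, 194.7247317393474], [0.0, 0.0, 1.0]] [1271. -185.  856.] 0.9958750406901041
side [[377.70936834326125, 0.0, 252.30053089642976], [0.0, 377.70936834326125, 189.94326297683037], [0.0, 0.0, 1.0]] [ 464. -650.  835.] 0.9956817626953125
```

View pics/both0.png

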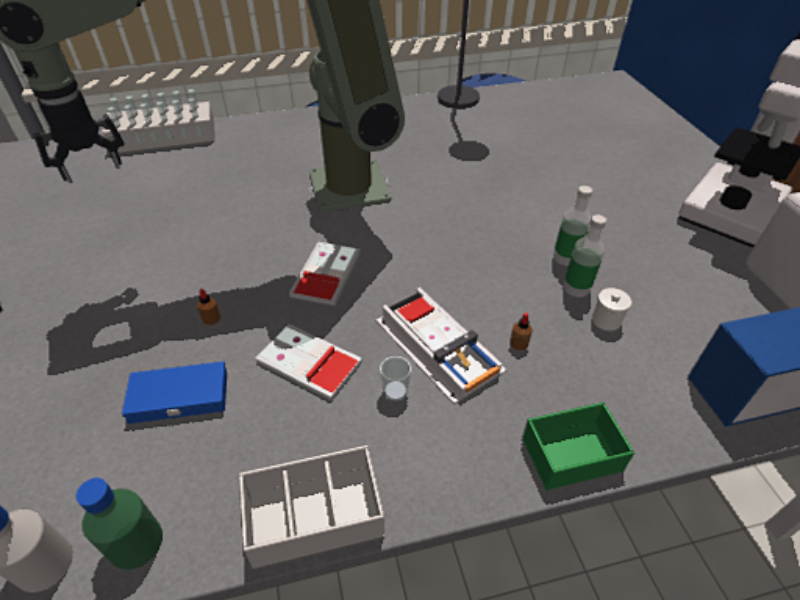

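View pics/both1.png

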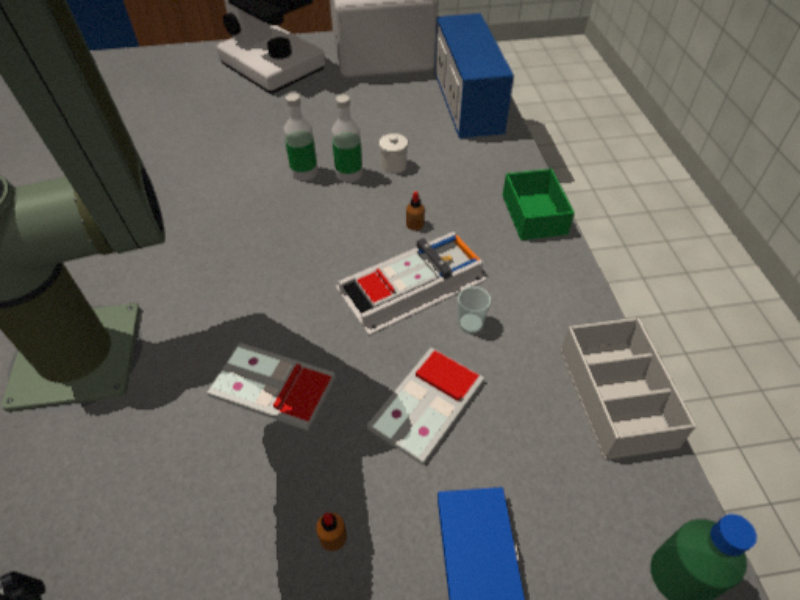

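Three tray-like things in the side view: A at (270,385) and B at (428,405) lying on the table, and C at (385,283) in the white dock. C fits: it looks the smallest and sits in the channel behind the bridge. I'll confirm this in a crop and measure it.

```bash
cat > h.py <<'E'
import numpy as np, cv2
from plant import optics
def cam(n):
    c=optics.camera_params(n); return c["mtx"],c["R"],np.array(c["t"]).ravel()
def plane(n,px,z):
    K,R,t=cam(n); px=np.atleast_2d(px).astype(float)
    r=np.c_[px,np.ones(len(px))]@np.linalg.inv(K).T@R; o=-R.T@t
    return o+r*((z-o[2])/r[:,2])[:,None]
def cloud(n,d):
    K,R,t=cam(n); v,u=np.mgrid[:d.shape[0],:d.shape[1]]
    p=np.stack([(u-K[0,2])/K[0,0]*d,(v-K[1,2])/K[1,1]*d,d],-1)
    return (p-t)@R
E
python3 - <<'E'
from h import *
out=[]
for n,(x0,x1,y0,y1) in (("scene",(235,330,180,262)),("side",(210,320,145,215))):
    f=np.load(n+".npz"); p,d=f["p"],f["d"]; W=cloud(n,d); hsv=cv2.cvtColor(p,cv2.COLOR_RGB2HSV)
    roi=np.zeros(d.shape,bool); roi[y0:y1,x0:x1]=1
    H,S,V=hsv[...,0].astype(int),hsv[...,1],hsv[...,2]
    for nm,m,z in (("red",((H<5)|(H>174))&(S>170)&(V>90),38),("orange",(H>7)&(H<16)&(S>190)&(V>150),36),("blue",(H>100)&(H<125)&(S>120)&(V>60),35)):
        m=(m&roi).astype(np.uint8); k,l,s,c=cv2.connectedComponentsWithStats(m)
        for i in range(1,k):
            if s[i,4]<15: continue
            q=W[l==i]; print(n,nm,s[i,:5],"cloud med",np.median(q,0).round(1),"z pct",np.percentile(q[:,2],[5,50,95]).round(1))
            if nm=="blue": continue
            ys,xs=np.nonzero(l==i); r=cv2.minAreaRect(plane(n,np.c_[xs,ys],z)[:,:2].astype(np.float32)); print("   rect",np.round(r[0],1),np.round(r[1],1),round(r[2],1))
    # all trays' red areas
    m=(((H<5)|(H>174))&(S>170)&(V>70)).astype(np.uint8);k,l,s,c=cv2.connectedComponentsWithStats(m)
    for i in range(1,k):
        if s[i,4]>150:
            ys,xs=np.nonzero(l==i); zz=np.median(W[l==i][:,2]); r=cv2.minAreaRect(plane(n,np.c_[xs,ys],zz)[:,:2].astype(np.float32)); print("  anyred",n,c[i].round(),zz.round(1),np.round(r[0]),np.round(r[1]))
    # wall tops z 30..37
    q=W[roi&(W[...,2]>31)&(W[...,2]<37)&(S<60)&(V>130)]
    r=cv2.minAreaRect(q[:,:2].astype(np.float32)); print(n,"walls",len(q),r)
    im=cv2.resize(p[y0:y1,x0:x1,::-1],None,fx=5,fy=5,interpolation=2); out.append(cv2.resize(im,(400,int(im.shape[0]*400/im.shape[1]))))
h=max(o.shape[0] for o in out); out=[cv2.copyMakeBorder(o,0,h-o.shape[0],0,0,0) for o in out]
cv2.imwrite("pics/crop.png",np.hstack(out))
E
```

```text
scene red [255 190  23  15 175] cloud med [525.3  42.   40.4] z pct [37.5 40.4 47.1]
   rect [522.5  41.3] [42.  61.8] 23.4
scene blue [302 220  15  15  49] cloud med [663.4 133.4  34.7] z pct [31.8 34.7 37.5]
scene blue [284 231  15  15  42] cloud med [691.3  71.1  34.7] z pct [32.2 34.7 36.9]
  anyred scene [203. 183.] 15.8 [ 380. -142.] [84. 67.]
  anyred scene [266. 198.] 40.4 [525.  41.] [42. 62.]
  anyred scene [212. 236.] 15.7 [ 614. -149.] [63. 87.]
scene walls 349 ((614.6434326171875, 18.627273559570312), (255.05763244628906, 208.4250946044922), 21.563016891479492)
side red [229 173  23  20 251] cloud med [526.7  41.5  39.1] z pct [36.4 39.1 45.9]
   rect [527.5  43.7] [46.  60.7] 21.8
side orange [292 151  14  15  42] cloud med [709.  121.3  30. ] z pct [26.  30.  32.9]
   rect [708.2 113. ] [ 7.5 67.7] 23.5
side blue [276 151  15   8  33] cloud med [669.8 135.4  34. ] z pct [30.  34.  35.9]
side blue [290 166  14   7  15] cloud med [696.5  71.9  34.3] z pct [31.8 34.3 35.8]
  anyred side [240. 183.] 39.1 [527.  43.] [46. 61.]
  anyred side [285. 240.] 15.4 [ 617. -147.] [59. 85.]
  anyred side [193. 251.] 15.1 [ 383. -140.] [87. 64.]
side walls 474 ((615.6752319335938, 21.408294677734375), (250.66400146484375, 210.57717895507812), 20.858369827270508)
```

View pics/crop.png

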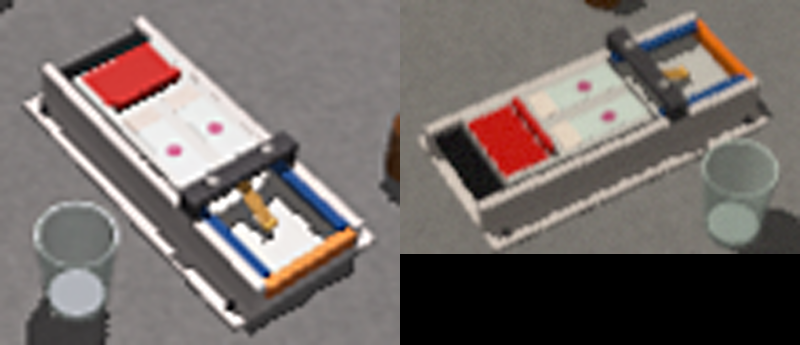

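The crop confirms C: it lies in the dock channel behind the bridge, and its pad is about 61 mm wide against about 85 mm on the other two. The pad is at about (525,41,39), as expected for 38 mm, and the dock yaw is about 21–23°. Next I'll move above it and refine with the wrist camera.

```bash
python3 - <<'E'
from h import *
from plant import ctrl,sensors
import json
y=np.deg2rad(22)
best=None
for s in (1,-1):
    X=s*np.array([np.cos(y),np.sin(y),0]); Z=np.array([0,0,-1.]); R=np.c_[X,np.cross(Z,X),Z]
    q=ctrl.solve_ik([523,40,165],R); print(s,q)
    if q is not None and (best is None or abs(q[5])<abs(best[1][5])): best=(R,q,s)
R,q,s=best; print("use",s)
ctrl.gripper_to(0,20)
ctrl.move_ptp([523,40,165],R)
st=sensors.read_state(); print(st["t"],st["eef_pos"],st["force"],st["grip_width"])
p,d=optics.grab_frame("wrist"); c=optics.camera_params("wrist"); print(c["mtx"],c["T_tool_cam"])
np.savez("wrist.npz",p=p,d=d,pos=st["eef_pos"],rot=st["eef_rot"],**c)
cv2.imwrite("pics/wrist.png",p[:,:,::-1])
E
```

```text
1 [-8.87540342e-02  1.95825888e-01  1.75568033e+00 -4.44089210e-16
  1.19008644e+00  1.09806986e+00]
-1 [-8.87540342e-02  1.95825888e-01  1.75568033e+00 -4.44089210e-16
  1.19008644e+00 -2.04352280e+00]
use 1
3.2667 [523.32535958  39.17089587 165.19927891] [-0.69854337  0.19765304 -0.23126899] 0.17165679367935127
[[297.31863964   0.         254.100832  ]
 [  0.         297.31863964 189.65372509]
 [  0.           0.           1.        ]] [[-6.64586836e-04 -9.60134631e-01 -2.79537205e-01  7.20714530e+01]
 [ 9.99999579e-01 -8.14939705e-04  4.21644328e-04  5.56932927e-01]
 [-6.32641288e-04 -2.79536807e-01  9.60134768e-01 -1.17748749e+02]
 [ 0.00000000e+00  0.00000000e+00  0.00000000e+00  1.00000000e+00]]
```

View pics/wrist.png

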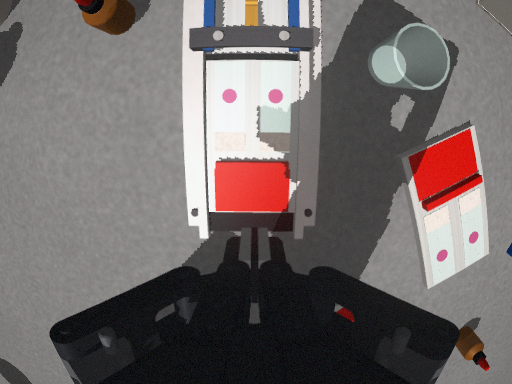

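The wrist view shows the dock nearly square with the tool: pad at pixels (215–290, 162–212), rib near row 160, bridge at row 38, lips at columns 209 and 293. I'll cast these pixels to planes.

```bash
cat >> h.py <<'E'
def wplane(f,px,z):
    K=f["mtx"]; px=np.atleast_2d(px).astype(float)
    xy=(px-K[:2,2])/K[0,0]; th=np.linalg.norm(xy,axis=1)
    r=np.c_[xy*(np.sin(th)/th)[:,None],np.cos(th)]
    T=f["T_tool_cam"]; r=r@(f["rot"]@T[:3,:3]).T; o=f["pos"]+f["rot"]@T[:3,3]
    return o+r*((z-o[2])/r[:,2])[:,None]
E
python3 - <<'E'
from h import *
f=dict(np.load("wrist.npz")); p=f["p"]
hsv=cv2.cvtColor(p,cv2.COLOR_RGB2HSV); H,S,V=hsv[...,0].astype(int),hsv[...,1],hsv[...,2]
m=(((H<5)|(H>174))&(S>170)&(V>90)); m[:,:200]=0; m[:,310:]=0
ys,xs=np.nonzero(m); P=wplane(f,np.c_[xs,ys],38); r=cv2.minAreaRect(P[:,:2].astype(np.float32)); print("red",r)
# per row midpoints of pad
b=(H>100)&(H<125)&(S>120)&(V>60); mid=[]; wid=[]
for rows in range(0,24,3):
    c=np.nonzero(b[rows,190:320])[0]+190
    L,Rr=c[c<250],c[c>250]
    if len(L) and len(Rr):
        a=wplane(f,[[L.min()-.5,rows],[Rr.max()+.5,rows]],35); mid.append(a.mean(0)); wid.append(np.linalg.norm(a[0]-a[1]))
mid=np.array(mid); print("lips mid",mid.mean(0),"outer width",np.mean(wid))
pm=[]
for rows in range(175,208,4):
    c=np.nonzero(m[rows])[0]; a=wplane(f,[[c.min()-.5,rows],[c.max()+.5,rows]],38); pm.append(a.mean(0)); w=np.linalg.norm(a[0]-a[1])
pm=np.array(pm); print("pad mid",pm.mean(0),"w",w)
d=mid.mean(0)-pm.mean(0); print("yaw lips-pad",np.degrees(np.arctan2(d[1],d[0])))
# bridge edges (z 52) and pad rear edge along col 252
g=p[:,252].mean(1).astype(int); print("col252 rows 20..60",g[20:60].tolist()); 
rows=np.nonzero(m[:,262])[0]; print("red rows",rows.min(),rows.max(), "gaps",np.nonzero(np.diff(rows)>1)[0])
print("red V col262",V[155:215,262].tolist())
print("rear edge",wplane(f,[[252,rows.max()+.5]],38),"bridge rear z52",wplane(f,[[252,48]],52))
E
```

```text
red ((525.6480102539062, 41.704139709472656), (43.8129997253418, 63.15959548950195), 21.923206329345703)
lips mid [666.89966738  98.85507009  35.        ] outer width 79.09243271718445
pad mid [522.30165406  40.36930749  38.        ] w 63.23838815086271
yaw lips-pad 22.02192445124658
col252 rows 20..60 [140, 138, 137, 137, 140, 107, 86, 92, 89, 86, 84, 88, 91, 92, 84, 89, 88, 87, 86, 89, 86, 88, 91, 89, 90, 78, 77, 212, 227, 228, 228, 229, 224, 92, 62, 59, 60, 58, 59, 118]
red rows 162 210 gaps []
red V col262 [242, 241, 223, 215, 155, 118, 103, 156, 227, 233, 232, 233, 233, 234, 235, 234, 234, 235, 234, 235, 233, 233, 235, 233, 234, 233, 234, 235, 234, 234, 234, 235, 234, 234, 234, 234, 234, 234, 234, 234, 233, 234, 233, 233, 235, 234, 234, 233, 233, 234, 233, 234, 232, 234, 232, 232, 235, 169, 78, 61]
rear edge [[505.97846461  33.40672681  38.        ]] bridge rear z52 [[631.82025542  83.73430976  52.        ]]
```

Consistent: yaw 22.0°, pad centre (524.5, 40.9), nose about 5.5 mm short of the mouth, about 85 mm to travel. Now touch and press.

```bash
python3 - <<'E'
from plant import ctrl,sensors
import numpy as np
def show(l):
    s=sensors.read_state(); print(l,round(s["t"],2),s["eef_pos"].round(2) if hasattr(s["eef_pos"],"round") else s["eef_pos"],np.round(s["force"],1)); return np.array(s["eef_pos"])
xy=[524.5,40.9]
ctrl.move_l([*xy,75],vel=120); ctrl.hold(.2); show("above")
print(ctrl.move_l([*xy,53],vel=20,threshold=3)); p=show("touch"); 
ctrl.move_l([*xy,p[2]-10.5],vel=20); ctrl.hold(.2); show("pressed")
E
```

```text
above 4.42 [525.3   40.83  76.  ] [-0.4 -0.3  0.8]
True
touch 5.11 [524.37  40.9   62.09] [-0.8  0.9  4.9]
pressed 5.97 [524.45  40.9   52.82] [-3.6 -0.4 10.7]
```

```bash
cat >> h.py <<'E'
from plant import ctrl,sensors
U=np.array([np.cos(np.deg2rad(22)),np.sin(np.deg2rad(22))]); P0=np.array([524.5,40.9])
def show(l):
    s=sensors.read_state(); e=np.array(s["eef_pos"]); F=np.array(s["force"])
    print(l,round(s["t"],2),"along",round((e[:2]-P0)@U,2),"z",round(e[2],2),"Fu",round(F[:2]@U,1),"F",F.round(1))
def go(a,z,v,th=None):
    r=ctrl.move_l([*(P0+a*U),z],vel=v,threshold=th); show((a,z,r)); return r
E
python3 - <<'E'
from h import *
go(0,50.6,10)
for a in (15,30,45,60,75):
    if go(a,50.6,30,30): break
p,d=optics.grab_frame("side"); cv2.imwrite("pics/s2.png",cv2.resize(p[140:220,205:325,::-1],(780,520),interpolation=2))
E
```

```text
(0, 50.6, False) 6.22 along 0.13 z 51.94 Fu -3.0 F [-3.5  0.6 11.1]
(15, 50.6, False) 6.87 along 15.79 z 52.33 Fu -2.9 F [-3.  -0.3 11.7]
(30, 50.6, False) 7.52 along 30.83 z 52.41 Fu -3.3 F [-3.2 -0.8 11.6]
(45, 50.6, False) 8.17 along 45.52 z 52.26 Fu -3.8 F [-3.5 -1.5 10.2]
(60, 50.6, False) 8.82 along 58.83 z 51.28 Fu -5.3 F [-5.  -1.6  9.2]
(75, 50.6, False) 9.47 along 73.73 z 51.31 Fu -5.1 F [-4.8 -1.7  9.1]
```

View pics/s2.png

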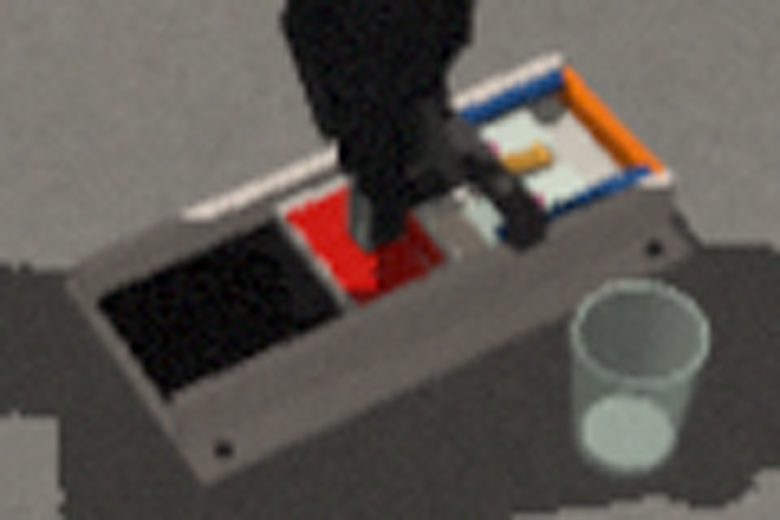

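The tray is under the bridge, lips and spring, with its nose about 15 mm short of the orange stop (crop pixels near (560,150)). I'll keep pushing until contact.

```bash
python3 - <<'E'
from h import *
for a in (82,86,90,94,98,102):
    if go(a,50.6,15,15): break
ctrl.hold(.3); show("end")
p,d=optics.grab_frame("side"); cv2.imwrite("pics/s3.png",cv2.resize(p[140:220,205:325,::-1],(780,520),interpolation=2))
E
```

```text
(82, 50.6, False) 10.13 along 80.49 z 51.33 Fu -5.6 F [-5.2 -2.1 10.1]
(86, 50.6, False) 10.55 along 84.57 z 51.36 Fu -6.3 F [-6.  -1.8 10.1]
(90, 50.6, False) 10.97 along 88.58 z 51.36 Fu -5.8 F [-5.7 -1.4 10.5]
(94, 50.6, False) 11.38 along 92.61 z 51.4 Fu -6.5 F [-6.1 -2.4  9.6]
(98, 50.6, False) 11.8 along 96.06 z 51.32 Fu -7.4 F [-6.7 -3.2 11.3]
(102, 50.6, False) 12.22 along 96.38 z 51.09 Fu -18.2 F [-16.8  -7.   19. ]
end 12.52 along 96.36 z 51.12 Fu -17.8 F [-16.5  -6.6  17.4]
```

View pics/s3.png

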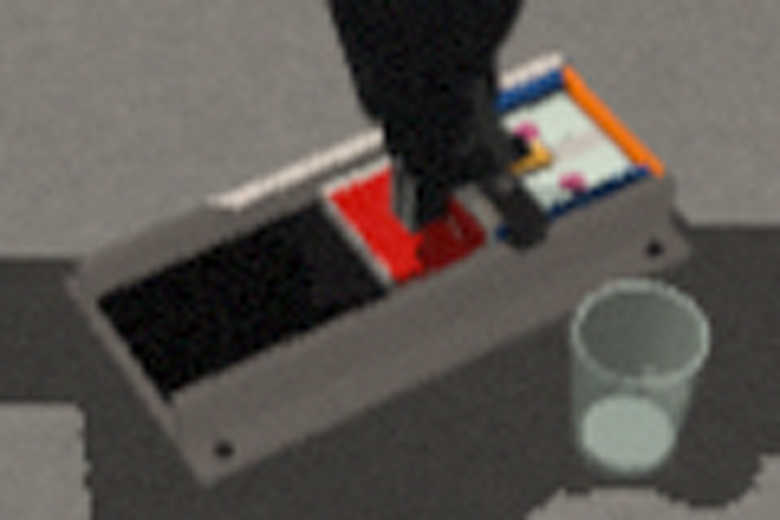

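It hit a hard stop at 96.4 mm (about 94.5 expected), and the slides reach the orange stop. I'll relax the push, lift straight up, move clear and check.

```bash
python3 - <<'E'
from h import *
go(99,50.6,10); go(98,66,20); go(97,170,120); go(-60,230,150); ctrl.hold(.5)
st=sensors.read_state(); out=[]
p,d=optics.grab_frame("side"); q,e=optics.grab_frame("scene")
a=cv2.resize(p[140:220,205:325,::-1],(600,400),interpolation=2); b=cv2.resize(q[175:260,215:345,::-1],(600,200*2),interpolation=2)
cv2.imwrite("pics/fin.png",cv2.resize(np.vstack([a,b]),(450,600)))
hsv=cv2.cvtColor(p,cv2.COLOR_RGB2HSV); H,S,V=hsv[...,0].astype(int),hsv[...,1],hsv[...,2]
m=((H<5)|(H>174))&(S>170)&(V>60); m[:145]=0;m[210:]=0;m[:,:210]=0;m[:,320:]=0
k,l,s,c=cv2.connectedComponentsWithStats(m.astype(np.uint8)); i=1+s[1:,4].argmax()
ys,xs=np.nonzero(l==i); r=cv2.minAreaRect(plane("side",np.c_[xs,ys],28)[:,:2].astype(np.float32)); print(r)
# dock x of red centre (expected -3+3=0): bridge rear edge x=27 at along=617.2
print("dock x",np.array(r[0])@U-617.2+27, "z",np.median(cloud("side",d)[l==i][:,2]))
E
```

```text
(99, 50.6, False) 13.02 along 96.15 z 51.31 Fu -9.0 F [-8.3 -3.4 12.4]
(98, 66, False) 13.94 along 98.22 z 66.05 Fu -0.0 F [-0.1  0.   0.3]
(97, 170, False) 14.96 along 96.28 z 168.92 Fu 1.0 F [ 1.1 -0.3 -0.2]
(-60, 230, False) 16.23 along -59.66 z 229.78 Fu 0.2 F [ 0.3 -0.3  0.4]
((611.771728515625, 79.09963989257812), (46.71342086791992, 61.12464141845703), 22.311975479125977)
dock x 6.656116000687462 z 30.78077028500697
```

View pics/fin.png

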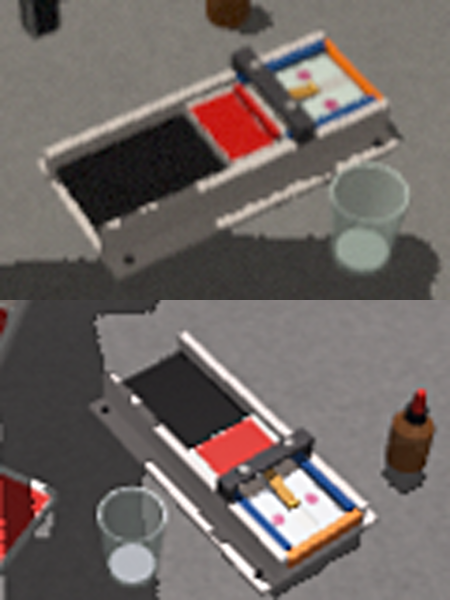

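The tray stays home: its nose is against the orange stop and the spring lies on it. The bottle and beaker have not moved, and the arm is clear.

```bash
python3 -c "
from plant import ctrl
print(ctrl.finish_job())"
```

```text
the job is handed in; nothing more can be done
None
```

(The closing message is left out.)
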